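# Slide the bur chest back into its place

### The job

On the goldsmith's bench, push the open top drawer of the tall wooden bur chest shut, then slide the chest away from you into the gap between the pliers rack and the needle-file block until its back is square and flush against the front board of the back shelf. It is heavy and tips easily, so push it low down: it must slide upright and never tip or be lifted. Leave the drawer shut and everything else on the bench as it stands.

Things in the scene. Friction and masses are not known exactly. Their poses are not given: they have to be found in the camera images.
- chest: bur chest: an upright wooden box of four drawers, 84 mm deep (x), 130 wide (y), 204 high, 1.2 to 2 kg, loose on the bench (friction about 0.6). Origin: centre of its underside; x points from its drawer front (x = -42 mm) to its back (+42 mm), z up. Pushed at its foot it slides; pushed at half its height or above it tips over. It starts 95 to 135 mm short of the shelf, turned up to 0.25 rad and offset from the gap
- chest_foot (a point): the middle of the front of the chest's foot, 15 mm above the bench: a plain solid plinth 30 mm high over the full 130 mm width, flush with the drawer fronts above it; axes of the chest
- chest_back (a point): the middle of the lower edge of the chest's back, at x = +42 mm, z = 0 in the chest's frame; same axes as the chest
- top_drawer (a joint): how far the top drawer stands out of the chest, in m: 0 is shut (its front flush with the other drawer fronts), it starts 0.02 to 0.04 open; slides along the chest's x with about 1 N of friction, no spring, and stays where it is left
- drawer_face (a point): the centre of the outer face of the top drawer's front (127 mm wide, 39 high), 176 mm above the bench; moves with the drawer; axes of the chest. Each of the four drawer fronts has a brass knob in its middle, 14 mm across and 12 mm proud, at 51, 93, 134 and 176 mm above the bench
- bay (a point): where the middle of the chest's back edge belongs: the point on the bench at the foot of the back shelf's front board, in the middle of the gap. x points straight into the board (away from the robot), y to the left, z up. The shelf is a fixed wooden plank unit, 94 mm high and about 1 m long; the gap is 170 mm wide
- rack_corner (a point): the corner of the pliers rack nearest the robot and the gap, on the bench: y = +85 mm from the bay, 46 mm out from the board. The rack is fixed, pale wood, 170 mm long, 135 mm high with its pliers; axes of the bay
- files_corner (a point): the corner of the needle-file block nearest the robot and the gap, on the bench: y = -85 mm from the bay, 46 mm out from the board. The block is fixed, pale wood, 160 mm long, 130 mm high with its files; axes of the bay
- teacup: white porcelain cup without handle, 72 mm across, 62 mm high, origin at the centre of its underside; a bystander
- oil_bottle: small amber bottle with black cap, 48 mm across, 95 mm high, origin at the centre of its underside; a bystander
- wax_tin: flat aluminium tin, 68 mm across, 45 mm high, origin at the centre of its underside; a bystander
- pliers: red-handled pliers lying flat, 155 mm long, 13 mm high, origin on the bench under the pivot; a bystander
- mandrel: tapered steel ring mandrel lying down, 270 mm long, up to 25 mm thick, origin on the bench under its middle; a bystander
- mallet: wooden mallet lying down, 220 mm long, along its own x; a bystander
- bench_brush: bench brush lying down, 200 mm long, along its own x; a bystander
Things that resemble listed ones, but are neither listed nor needed, are in the scene too. There is more than one size of the chest; the one meant has the size given above.

How it is judged:
By the outcome, as a careful person would: the job done as asked, in the order asked, and still so for the second after the job is handed in, with the robot touching nothing.
It also fails if it takes over 51 s, if anything falls off the work surface, if the arm or the gripper's body presses on something with over 40 N, if the wrist force passes 120 N, or if a joint passes its speed limit or range.

### The arm

A 7-joint arm with a two-finger parallel gripper is mounted at the origin on the work surface. World frame = base frame: x ahead of the robot, y to its left, z up, the work surface at z = 0. Lengths are in m, angles in rad, forces in N, time in s.
With the tool pointing down it reaches from about 0.425 to 0.875 m from the base axis. Payload 4.7 kg.
Tool frame: the origin (TCP) lies where the fingers leave the gripper's body, on its centre line; the fingertips stand 70 mm ahead of it and the grasp point (between the pads) lies 51 mm ahead of it; z points along the fingers, y is the line along which they close (so a half turn about z gives the same grasp; the last joint's range is limited). The gripper opens to 87 mm and grips with 3 to 60 N. Pads are 19 mm wide; open, the fingers measure 117 mm over their backs; the gripper's body (75 mm by 190 mm) begins 51 mm behind the grasp point.
Start: joints at [-1.303, 0.321, -0.07, 1.45, 0.023, 1.371, -0.057], TCP at [0.163, 0.629, 0.292] pointing down, gripper open.
Joint ranges: [-2.86, 2.86], [-0.3, 2.09], [-1.38, 1.24], [0.06, 2.45], [-1.56, 4.7], [0.09, 2.05], [-2.69, 2.69]. Speed limits (rad/s): [2.57, 2.57, 3.14, 3.14, 3.14, 3.14, 3.14].

### API

Orientations are given as a rotation vector (axis times angle).
In Python, from bench import ctrl gives the robot as it stands.
- The arm moves only by the tool play_rows, never from a script. Its argument "increments" is a list that holds one entry, the list of rows, each a list of 7 numbers: the shift along the tool's x, y, z as a fraction of full scale, then the turn, a rotation vector about the tool's x, y, z as a fraction of full scale, then the gripper command: -1 is shut, 1 is fully open, values between are in proportion. A call has 1 to 8 rows; each row is the pose to reach, as a shift and turn from the pose commanded when the call began, along the tool's axes at that moment; what a row does not reach only later rows make up. Full scale, the value 1, is 0.1 m for a shift and 90 degrees for a turn. A row lasts 1/10 s, in which the tool goes at most 50 mm and 8.59 degrees, less where a joint would pass 70% of its speed; a pose out of reach is approached as far as the arm can. A call with a number of a shift or a turn outside -1 to 1 is refused whole. A call with a gripper value outside its range is refused whole. The fingers move at their own pace and stop on an object; "squeeze" is the grip in N (left out, the last holds). Time passes only in rows, so rows that repeat a pose let the fingers close. It gives the time, the measured TCP pose, the force, the opening and the grip force at its end, in the units of the state.
- ctrl.get_state(): the state, without advancing time (a new reading comes with each control period).
- ctrl.get_image(name): name is "scene" or "side" or "wrist"; returns the picture (400x640x3 uint8, red, green, blue); there is no depth.
- ctrl.get_calibration(name): a dict with "vertical_fov" (degrees; the focal length in pixels is half the picture's height over the tangent of half this angle, whatever the lens; pixels are square), "cx", "cy" (the principal point, pixels), "dist_coeffs" ([k1, k2, p1, p2, k3] as OpenCV has them; the pictures are not rectified), "R" (3x3) and "t" (3): a world point X has camera coordinates R X + t; the wrist camera has in their place "T_tool_cam" (4x4, takes a point from camera to tool coordinates, whose origin is the TCP and whose axes are the flange's). Camera axes: x right, y down, z forward; pixel columns grow to the right and rows downward; lengths in m; the calibration is good to about 2 mm. A picture is of the moment at which its call begins: read the wrist's pose just before it. get_calibration takes no time and is no camera call.
- ctrl.close_job(): hands the job in; it is judged then, once.
The state is a dict: "time": time; "joint_positions": joint angles; "qd": joint speeds; "joint_torque": joint torques, N m; "position": TCP position; "tool_rot": TCP orientation; "ft_force": force on the tool from outside, world axes, zero at the start; "torque": the same for the moment, N m; "grip_width": opening from 0.0 (shut) to 1.0 (fully open); "grip_force": force on a finger pad.
Only numpy, scipy, OpenCV 4.12 (cv2) and the standard library are available. Lean on these libraries where they do the work, as an engineer would, in place of code of your own. Each camera call takes 0.05 s, during which the arm holds its last target. There are 200 camera calls.

## Working session

There is one attempt and no reset: what is moved stays moved. The work goes in short steps, Python scripts to look and compute and a tool call to move; the robot and the scene stay as the last step left them, time stands still between calls to the robot, and variables do not carry over. Pictures are saved under pics/ and viewed, at most 10 in all, crops included, and the job is handed in when it is done.

Besides the shell and the picture viewer there is one more tool, called after "Call:" in YAML: its name, and indented under it one key for each argument. play_rows: Moves the arm, as the interface text tells. Shift numbers are shares of 0.1 m and turn numbers shares of 90 degrees, none past 1 either way. Its arguments: {"type":"object","properties":{"increments":{"type":"array"},"squeeze":{"type":"number"}},"required":["increments"]}

```bash
mkdir -p pics; ls; python3 - <<'E'
from bench import ctrl
import cv2,json
s=ctrl.get_state();print({k:s[k] for k in("time","position","tool_rot","ft_force","grip_width")})
for n in("scene","side","wrist"):
    c=ctrl.get_calibration(n);print(n,c)
for n in("scene","side"):
    cv2.imwrite(f"pics/{n}0.png",ctrl.get_image(n)[:,:,::-1])
E
```

```text
pics
{'time': 0.0, 'position': array([0.16311631, 0.62875941, 0.29116007]), 'tool_rot': array([-3.97459804e-01, -3.11619911e+00,  2.99750044e-03]), 'ft_force': array([-0.10361566,  0.02836391, -0.70708746]), 'grip_width': 0.9976876706192408}
scene {'vertical_fov': 47.54471364079898, 'cx': 325.64939005133414, 'cy': 200.60024073881556, 'dist_coeffs': array([-0.08719302,  0.        ,  0.        ,  0.        ,  0.        ]), 'R': array([[ 0.08156872,  0.99656628, -0.01421941],
       [ 0.72295349, -0.06898231, -0.68744432],
       [-0.68606472,  0.04579398, -0.72609786]]), 't': array([-0.08996141, -0.25596313,  1.61737285])}
side {'vertical_fov': 51.13470942713461, 'cx': 321.92816456679185, 'cy': 202.56707708271276, 'dist_coeffs': array([0.00790356, 0.        , 0.        , 0.        , 0.        ]), 'R': array([[-0.34295109,  0.93920589, -0.01663896],
       [ 0.61867761,  0.21251054, -0.75635791],
       [-0.70683984, -0.26968792, -0.65394638]]), 't': array([ 0.13079392, -0.21486808,  1.6992847 ])}
wrist {'vertical_fov': 64.52381628505063, 'cx': 322.0326052580616, 'cy': 199.46493977829405, 'dist_coeffs': array([-0.00418368,  0.        ,  0.        ,  0.        ,  0.        ]), 'T_tool_cam': array([[-1.63755627e-03, -9.70581059e-01, -2.40769032e-01,
         6.66131999e-02],
       [ 9.99998657e-01, -1.57173033e-03, -4.65435204e-04,
        -7.80927679e-04],
       [ 7.33186030e-05, -2.40769471e-01,  9.70582329e-01,
        -9.33306734e-02],
       [ 0.00000000e+00,  0.00000000e+00,  0.00000000e+00,
         1.00000000e+00]])}
```

View pics/scene0.png

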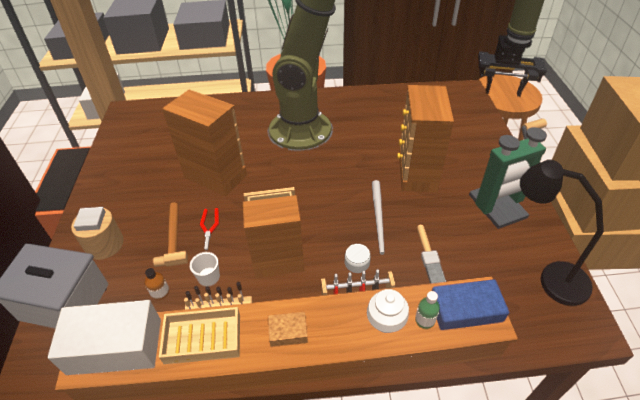

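View pics/side0.png

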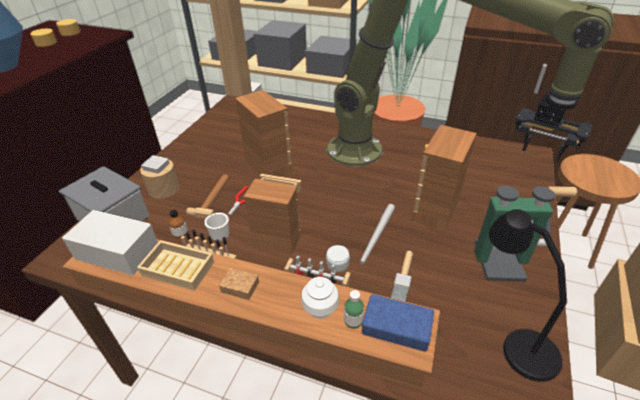

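The scene camera looks from the far side of the bench. The chest stands at about (272,228), with its open drawer toward the robot at (271,195). The gap is between the file block at (218,300) and the pliers rack at (358,283), with the shelf board below. I'll zoom in on both views for corner pixels.

```bash
python3 - <<'E'
import cv2,numpy as np
a=cv2.imread("pics/scene0.png")[175:325,175:405];b=cv2.imread("pics/side0.png")[165:300,175:365]
for n,i,(x0,y0),f in(("a",a,(175,175),3.45),("b",b,(175,165),4.2)):
    o=cv2.resize(i,None,fx=f,fy=f,interpolation=cv2.INTER_CUBIC)
    for u in range(x0-x0%20+20,x0+i.shape[1],20):
        cv2.putText(o,str(u),(int((u-x0)*f),10),0,.35,(0,255,255));cv2.line(o,(int((u-x0+.5)*f),12),(int((u-x0+.5)*f),18),(0,255,255))
    for v in range(y0-y0%20+20,y0+i.shape[0],20):
        cv2.putText(o,str(v),(0,int((v-y0)*f)+4),0,.35,(0,255,255));cv2.line(o,(24,int((v-y0+.5)*f)),(30,int((v-y0+.5)*f)),(0,255,255))
    cv2.imwrite(f"pics/crop_{n}.png",o)
E
```

```text
(no output)
```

View pics/crop_a.png

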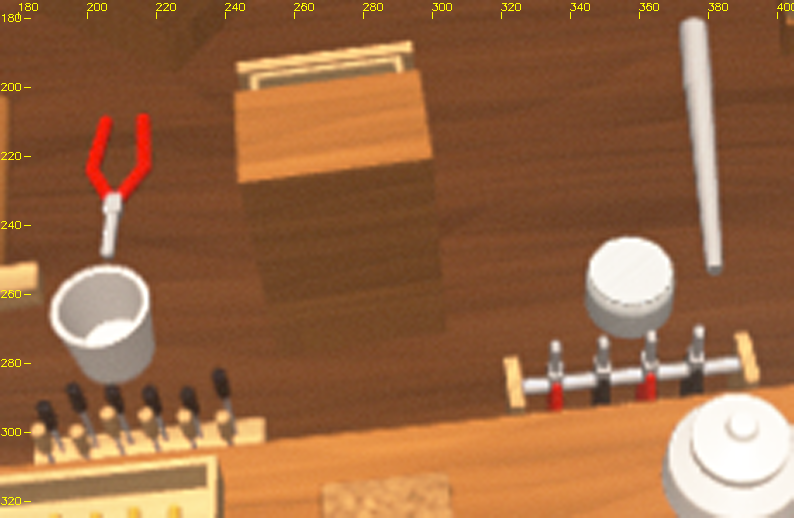

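View pics/crop_b.png

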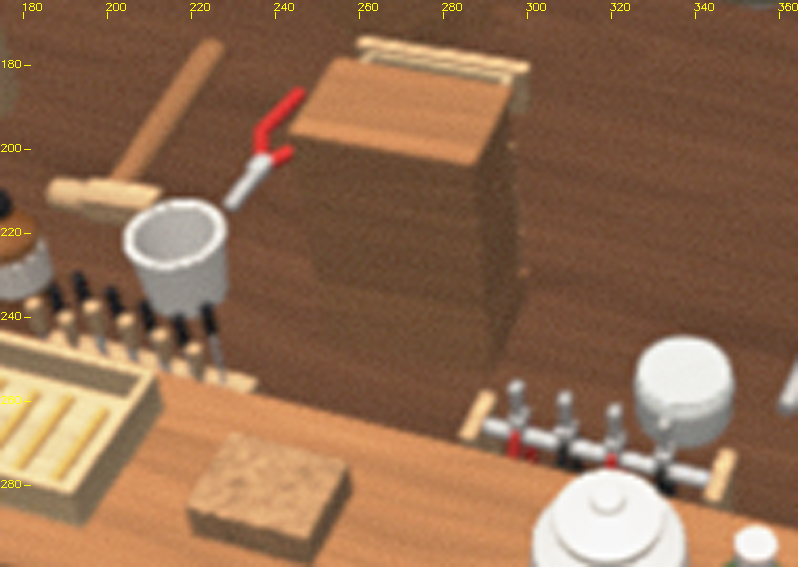

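Both crops give the chest's top corners, the drawer's top edge, the shelf's front edge and the rack and block inner corners. Next I'll triangulate these points across the two views.

```bash
cat >h.py <<'E'
import numpy as np,cv2
from bench import ctrl
def K(c):
    f=200/np.tan(np.radians(c["vertical_fov"])/2);return np.array([[f,0,c["cx"]],[0,f,c["cy"]],[0,0,1]])
def norm(c,p):return cv2.undistortPoints(np.array(p,float).reshape(-1,1,2),K(c),np.array(c["dist_coeffs"])).reshape(-1,2)
def RT(n,st=None):
    c=ctrl.get_calibration(n)
    if n!="wrist":return c,np.array(c["R"]),np.array(c["t"])
    Rt=cv2.Rodrigues(np.array(st["tool_rot"]))[0];T=np.array(c["T_tool_cam"])
    R=(Rt@T[:3,:3]).T;o=Rt@T[:3,3]+st["position"];return c,R,-R@o
def plane(n,p,z,st=None):
    c,R,t=RT(n,st);d=np.c_[norm(c,p),np.ones(len(norm(c,p)))]@R;o=-R.T@t
    return o+d*((z-o[2])/d[:,2])[:,None]
def tri(p,q):
    a=RT("scene");b=RT("side")
    X=cv2.triangulatePoints(np.c_[a[1],a[2]],np.c_[b[1],b[2]],norm(a[0],p).T,norm(b[0],q).T);return (X[:3]/X[3]).T
E
python3 - <<'E'
from h import *
np.set_printoptions(precision=4,suppress=True)
s=lambda L:[(174.6+x/3.45,174.6+y/3.45) for x,y in L]
d=lambda L:[(174.6+x/4.2,164.6+y/4.2) for x,y in L]
C=s([(235,93),(238,183),(432,158),(418,70)]);D=d([(338,58),(291,132),(474,163),(512,85)])
print("chest top f-,b-,b+,f+\n",plane("scene",C,.204),"\n",plane("side",D,.204),"\n",tri(C,D))
C=s([(237,65),(412,43)]);D=d([(358,40),(528,66)])
print("drawer\n",plane("scene",C,.1955),"\n",plane("side",D,.1955))
print("shelf\n",plane("scene",s([(265,440),(395,425),(515,410),(640,399)]),.094),"\n",plane("side",d([(255,385),(350,410),(462,437)]),.094))
print("rack,files front inner top\n",tri(s([(505,358),(265,420)]),d([(480,392),(257,380)])))
E
```

```text
chest top f-,b-,b+,f+
 [[ 0.5367 -0.1519  0.204 ]
 [ 0.6198 -0.1463  0.204 ]
 [ 0.6098 -0.0167  0.204 ]
 [ 0.5266 -0.0231  0.204 ]] 
 [[ 0.5335 -0.1501  0.204 ]
 [ 0.6162 -0.1429  0.204 ]
 [ 0.6055 -0.0148  0.204 ]
 [ 0.5221 -0.0229  0.204 ]] 
 [[ 0.5313 -0.1524  0.2003]
 [ 0.6117 -0.1473  0.1972]
 [ 0.6046 -0.0164  0.2007]
 [ 0.5243 -0.0227  0.2039]]
drawer
 [[ 0.5007 -0.1532  0.1955]
 [ 0.4905 -0.0266  0.1955]] 
 [[ 0.5002 -0.1522  0.1955]
 [ 0.4889 -0.0251  0.1955]]
shelf
 [[ 0.7503 -0.1396  0.094 ]
 [ 0.7461 -0.0534  0.094 ]
 [ 0.7417  0.0268  0.094 ]
 [ 0.7408  0.1109  0.094 ]] 
 [[ 0.7412 -0.1197  0.094 ]
 [ 0.74   -0.0513  0.094 ]
 [ 0.7368  0.026   0.094 ]]
rack,files front inner top
 [[ 0.7019  0.0232  0.0978]
 [ 0.7052 -0.1466  0.0493]]
```

```bash
python3 - <<'E'
from h import *
np.set_printoptions(precision=3,suppress=True)
print(tri([(543,180),(511,143),(536,134),(410,122),(450,125),(408,87),(200,123)],[(515,232),(508,190),(543,190),(425,152),(464,160),(440,128),(245,140)]))
s=ctrl.get_state();print(cv2.Rodrigues(s["tool_rot"])[0],np.round(s["joint_positions"],3))
E
```

```text
[[ 0.603  0.549  0.276]
 [ 0.454  0.53   0.272]
 [ 0.419  0.614  0.267]
 [ 0.313  0.301  0.247]
 [ 0.326  0.412  0.246]
 [ 0.165  0.325  0.257]
 [ 0.377 -0.252  0.274]]
[[-0.968  0.251 -0.   ]
 [ 0.251  0.968 -0.002]
 [-0.    -0.002 -1.   ]] [-1.303  0.322 -0.07   1.452  0.023  1.371 -0.057]
```

Call:
play_rows:
  increments:
    - [[0, 0, -0.4, 0, 0, 0, 1], [0, 0, -0.8, 0, 0, 0, 1], [0, 0, -1, 0, 0, 0, 1]]

```text
time: 0.4
position: [0.1633, 0.6297, 0.3958]
tool_rot: [0.398, 3.116, 0.006]
ft_force: [-0.2, 0.2, 0.6]
grip_width: 0.999
grip_force: 0.0
```

Call:
play_rows:
  increments:
    - [[-0.4, -0.23, 0, 0, 0, 0, 1], [-0.8, -0.46, 0, 0, 0, 0, 1], [-1, -0.58, 0, 0, 0, 0, 1], [-1, -0.58, 0, 0, 0, 0, 1]]

```text
time: 0.8
position: [0.25, 0.5448, 0.3925]
tool_rot: [0.409, 3.112, -0.001]
ft_force: [-0.1, 0.6, -0.0]
grip_width: 1.003
grip_force: 0.0
```

Call:
play_rows:
  increments:
    - [[-0.4, -0.23, 0, 0, 0, 0, 1], [-0.8, -0.46, 0, 0, 0, 0, 1], [-1, -0.58, 0, 0, 0, 0, 1], [-1, -0.58, 0, 0, 0, 0, 1]]

```text
time: 1.2
position: [0.3308, 0.4641, 0.3922]
tool_rot: [0.407, 3.114, -0.001]
ft_force: [0.2, 0.0, -0.2]
grip_width: 1.002
grip_force: 0.0
```

Call:
play_rows:
  increments:
    - [[-0.4, -0.23, 0, 0, 0, 0, 1], [-0.8, -0.46, 0, 0, 0, 0, 1], [-1, -0.58, 0, 0, 0, 0, 1], [-1, -0.58, 0, 0, 0, 0, 1]]

```text
time: 1.6
position: [0.4121, 0.3835, 0.392]
tool_rot: [0.405, 3.115, -0.001]
ft_force: [0.6, 0.8, -0.7]
grip_width: 1.001
grip_force: 0.0
```

Call:
play_rows:
  increments:
    - [[-0.2, -0.4, 0, 0, 0, 0, 1], [-0.4, -0.8, 0, 0, 0, 0, 1], [-0.5, -1, 0, 0, 0, 0, 1], [-0.5, -1, 0, 0, 0, 0, 1]]

```text
time: 2.0
position: [0.4333, 0.2747, 0.3927]
tool_rot: [0.402, 3.115, 0.001]
ft_force: [0.2, 0.3, 0.4]
grip_width: 1.001
grip_force: 0.0
```

Call:
play_rows:
  increments:
    - [[0, -0.4, 0, 0, 0, 0, 1], [0, -0.8, 0, 0, 0, 0, 1], [0, -1, 0, 0, 0, 0, 1], [0, -1, 0, 0, 0, 0, 1]]

```text
time: 2.4
position: [0.4072, 0.1795, 0.3928]
tool_rot: [0.397, 3.116, 0.002]
ft_force: [0.1, -0.4, -0.1]
grip_width: 0.996
grip_force: 0.0
```

Call:
play_rows:
  increments:
    - [[0, -0.4, 0, 0, 0, 0, 1], [0, -0.8, 0, 0, 0, 0, 1], [0, -1, 0, 0, 0, 0, 1], [0, -1, 0, 0, 0, 0, 1]]

```text
time: 2.8
position: [0.3828, 0.083, 0.3928]
tool_rot: [0.398, 3.115, 0.002]
ft_force: [-0.0, 0.9, 0.7]
grip_width: 1.003
grip_force: 0.0
```

Call:
play_rows:
  increments:
    - [[-0.2, -0.35, 0.2, 0, 0, 0, 1], [-0.4, -0.7, 0.5, 0, 0, 0, 1], [-0.45, -0.78, 0.6, 0, 0, 0, 1], [-0.45, -0.78, 0.6, 0, 0, 0, 1]]

```text
time: 3.2
position: [0.407, -0.003, 0.3308]
tool_rot: [-0.397, -3.113, 0.001]
ft_force: [0.2, -0.1, 0.4]
grip_width: 0.996
grip_force: 0.0
```

Call:
play_rows:
  increments:
    - [[-0.2, -0.3, 0.2, 0, 0, -0.07, 1], [-0.4, -0.6, 0.5, 0, 0, -0.14, 1], [-0.45, -0.78, 0.8, 0, 0, -0.21, 1], [-0.45, -0.78, 0.88, 0, 0, -0.21, 1], [-0.45, -0.78, 0.88, 0, 0, -0.21, 1]]

```text
time: 3.7
position: [0.4314, -0.0882, 0.2439]
tool_rot: [0.122, -3.138, -0.001]
ft_force: [0.2, 1.0, 0.7]
grip_width: 0.998
grip_force: 0.0
```

```bash
python3 - <<'E'
from h import *
np.set_printoptions(precision=4,suppress=True)
st=ctrl.get_state();cv2.imwrite("pics/w1.png",ctrl.get_image("wrist")[:,:,::-1]);cv2.imwrite("pics/s1.png",ctrl.get_image("side")[:,:,::-1])
print(st["position"],cv2.Rodrigues(st["tool_rot"])[0],st["joint_positions"],st["ft_force"])
E
```

```text
[ 0.4314 -0.0882  0.2439] [[-0.997  -0.0774 -0.0016]
 [-0.0774  0.997   0.0004]
 [ 0.0015  0.0006 -1.    ]] [-0.5569 -0.1504  0.6501  2.0261  0.0957  1.2385  1.7045] [0.2173 0.9703 0.6662]
```

View pics/w1.png

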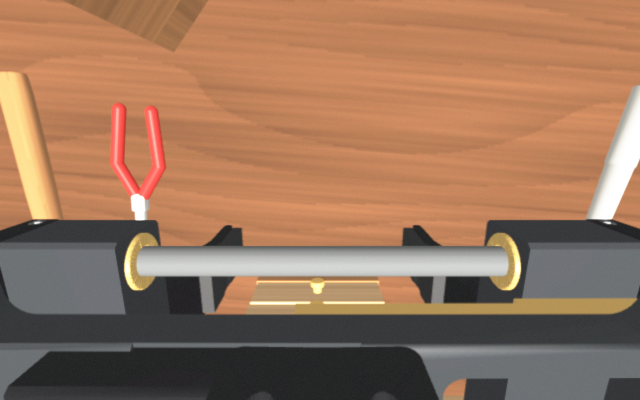

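The wrist view shows the drawer front's top edge at v≈282, the chest's top front edge at v≈302 and the knob at (317,285). The edges are parallel to the tool, so the yaw is right.

```bash
python3 - <<'E'
from h import *
np.set_printoptions(precision=4,suppress=True)
st=ctrl.get_state();I=cv2.imread("pics/w1.png");
for u in(280,345):print(u,I[276:312,u].sum(1))
for v,z in((281,.1955),(282,.1955),(302,.204),(303,.204)):print(v,plane("wrist",[(260,v),(380,v)],z,st))
E
```

```text
280 [423 345 339 357 478 633 566 474 454 444 431 421 433 448 443 440 442 453
 440 446 450 449 444 434 446 589 731 748 641 478 459 458 441 421 423 427]
345 [413 345 334 345 471 627 560 467 449 439 428 416 427 441 447 440 446 454
 447 439 445 443 443 440 441 580 714 670 469 420 416 417 415 414 419 418]
281 [[ 0.4453 -0.119   0.1955]
 [ 0.4407 -0.0593  0.1955]]
282 [[ 0.4459 -0.119   0.1955]
 [ 0.4413 -0.0593  0.1955]]
302 [[ 0.4517 -0.1172  0.204 ]
 [ 0.4473 -0.0601  0.204 ]]
303 [[ 0.4522 -0.1172  0.204 ]
 [ 0.4478 -0.06    0.204 ]]
```

```bash
python3 - <<'E'
from h import *
np.set_printoptions(precision=4,suppress=True)
st=ctrl.get_state()
for v,z in((278,.0),(281,.0305),(302,.071)):print(v,plane("wrist",[(258,v),(384,v)],z,st))
print(plane("wrist",[(317,286)],.051,st))
I=cv2.imread("pics/s1.png")[150:275,180:370];cv2.imwrite("pics/s1c.png",cv2.resize(I,None,fx=4,fy=4,interpolation=2))
E
```

```text
278 [[ 0.5506 -0.1553  0.    ]
 [ 0.5392 -0.0076  0.    ]]
281 [[ 0.5375 -0.1497  0.0305]
 [ 0.5271 -0.015   0.0305]]
302 [[ 0.5368 -0.1418  0.071 ]
 [ 0.5277 -0.0226  0.071 ]]
[[ 0.527  -0.0867  0.051 ]]
```

View pics/s1c.png

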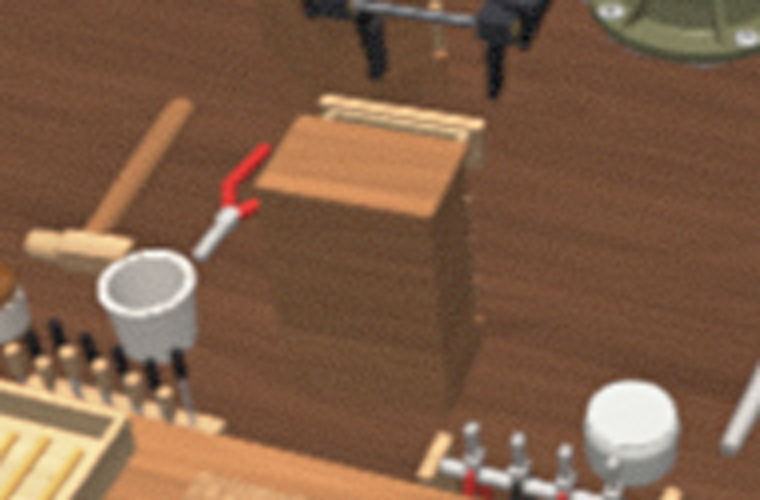

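The side view shows both fingertips squarely in front of the open drawer, and nothing is in the way.

Call:
play_rows:
  increments:
    - [[-0.15, 0, 0, 0, 0, 0, 1], [-0.3, 0, 0, 0, 0, 0, 1], [-0.4, 0, 0, 0, 0, 0, 1], [-0.45, 0, 0, 0, 0, 0, 1], [-0.45, 0, 0, 0, 0, 0, 1]]

```text
time: 4.3
position: [0.4765, -0.087, 0.2447]
tool_rot: [-0.121, 3.139, -0.0]
ft_force: [-0.8, -0.4, 0.7]
grip_width: 0.995
grip_force: 0.0
```

Call:
play_rows:
  increments:
    - [[-0.03, 0, 0, 0, 0, 0, 1], [-0.06, 0, 0, 0, 0, 0, 1], [-0.09, 0, 0, 0, 0, 0, 1], [-0.12, 0, 0, 0, 0, 0, 1], [-0.15, 0, 0, 0, 0, 0, 1], [-0.18, 0, 0, 0, 0, 0, 1], [-0.2, 0, 0, 0, 0, 0, 1]]

```text
time: 5.0
position: [0.4961, -0.0861, 0.2442]
tool_rot: [0.12, -3.139, 0.0]
ft_force: [-0.9, 0.6, 0.3]
grip_width: 0.998
grip_force: 0.4
```

Call:
play_rows:
  increments:
    - [[-0.03, 0, 0, 0, 0, 0, 1], [-0.06, 0, 0, 0, 0, 0, 1], [-0.09, 0, 0, 0, 0, 0, 1], [-0.12, 0, 0, 0, 0, 0, 1], [-0.14, 0, 0, 0, 0, 0, 1], [-0.14, 0, 0, 0, 0, 0, 1]]

```text
time: 5.6
position: [0.5102, -0.0851, 0.2443]
tool_rot: [-0.12, 3.139, -0.001]
ft_force: [-0.1, 0.8, -1.1]
grip_width: 1.0
grip_force: 0.0
```

```bash
python3 - <<'E'
from h import *
I=np.hstack([ctrl.get_image(n)[a:a+125,b:b+95,::-1] for n,a,b in(("side",150,235),("scene",165,225))]);cv2.imwrite("pics/s2.png",cv2.resize(I,None,fx=4,fy=4,interpolation=2))
F=[ctrl.get_state()["ft_force"] for _ in range(1)];print(F)
E
```

```text
[array([ 0.5716312 ,  0.61491201, -0.40407079])]
```

View pics/s2.png

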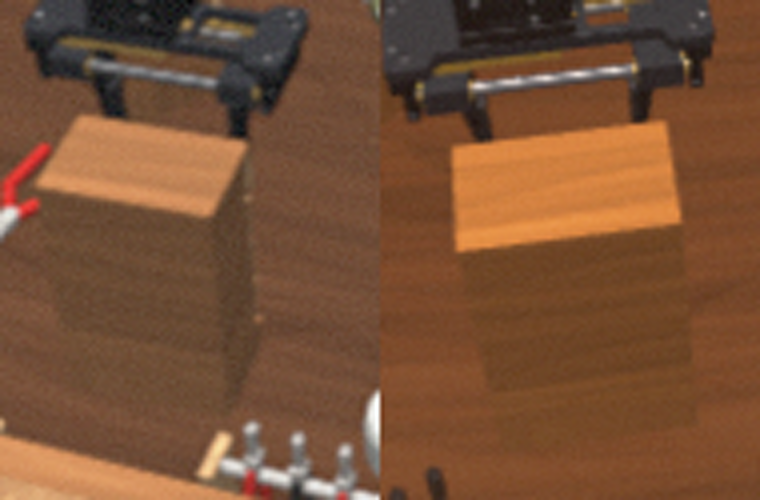

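The chest hasn't moved. The drawer has gone in far enough to be hidden under the top edge from this view. I'll close the last few mm by feel.

Call:
play_rows:
  increments:
    - [[-0.02, 0, 0, 0, 0, 0, 1], [-0.04, 0, 0, 0, 0, 0, 1], [-0.06, 0, 0, 0, 0, 0, 1], [-0.06, 0, 0, 0, 0, 0, 1]]

```text
time: 6.1
position: [0.5161, -0.0846, 0.2443]
tool_rot: [-0.119, 3.139, -0.0]
ft_force: [-0.2, 0.7, 0.2]
grip_width: 0.999
grip_force: 0.0
```

Call:
play_rows:
  increments:
    - [[-0.01, 0, 0, 0, 0, 0, 1], [-0.01, 0, 0, 0, 0, 0, 1]]

```text
time: 6.3
position: [0.5168, -0.0845, 0.2442]
tool_rot: [-0.12, 3.139, 0.0]
ft_force: [-1.6, -0.5, -0.0]
grip_width: 1.001
grip_force: 0.1
```

Call:
play_rows:
  increments:
    - [[-0.01, 0, 0, 0, 0, 0, 1], [-0.01, 0, 0, 0, 0, 0, 1]]

```text
time: 6.5
position: [0.5178, -0.0844, 0.2442]
tool_rot: [-0.12, 3.139, 0.0]
ft_force: [-0.2, -0.9, 0.2]
grip_width: 0.998
grip_force: 0.2
```

Call:
play_rows:
  increments:
    - [[-0.01, 0, 0, 0, 0, 0, 1], [-0.01, 0, 0, 0, 0, 0, 1]]

```text
time: 6.7
position: [0.5188, -0.0843, 0.2442]
tool_rot: [-0.12, 3.139, 0.0]
ft_force: [0.1, 0.2, -0.6]
grip_width: 0.996
grip_force: 0.2
```

Call:
play_rows:
  increments:
    - [[-0.01, 0, 0, 0, 0, 0, 1], [-0.01, 0, 0, 0, 0, 0, 1]]

```text
time: 6.9
position: [0.5193, -0.0843, 0.2442]
tool_rot: [0.12, -3.138, -0.0]
ft_force: [-3.5, -0.2, 2.6]
grip_width: 1.003
grip_force: 1.6
```

```bash
python3 - <<'E'
from h import *
np.set_printoptions(precision=2,suppress=True)
F=[]
for i in range(4):
    ctrl.get_image("side");s=ctrl.get_state();F.append(s["ft_force"])
print(np.array(F),s["position"],s["torque"])
E
```

```text
[[-3.82  0.24  2.53]
 [-4.   -0.33  1.16]
 [-3.64 -0.51  3.93]
 [-3.58 -1.07  2.41]] [ 0.52 -0.08  0.24] [0.11 0.81 0.09]
```

The force rose to a steady −3.8 N at flush, so the drawer is shut. I'll back off and then tilt the tool forward.

Call:
play_rows:
  increments:
    - [[0.1, 0, 0, 0, 0, 0, 1], [0.4, 0, 0, 0, 0, 0, 1], [0.7, 0, 0, 0, 0, 0, 1], [0.7, 0, 0, 0, 0, 0, 1]]

```text
time: 7.5
position: [0.4471, -0.0903, 0.2439]
tool_rot: [-0.117, 3.139, 0.004]
ft_force: [0.7, -0.3, 0.1]
grip_width: 1.001
grip_force: 0.0
```

Call:
play_rows:
  increments:
    - [[0, 0, 0, 0, -0.09, 0, 1], [0, 0, 0, 0, -0.18, 0, 1], [0, 0, 0, 0, -0.27, 0, 1], [0, 0, 0, 0, -0.36, 0, 1], [0, 0, 0, 0, -0.44, 0, 1], [0, 0, 0, 0, -0.44, 0, 1]]

```text
time: 8.1
position: [0.4659, -0.0904, 0.2401]
tool_rot: [-0.12, 2.609, 0.066]
ft_force: [0.3, 1.5, 0.1]
grip_width: 0.997
grip_force: 0.0
```

```bash
python3 - <<'E'
from h import *
np.set_printoptions(precision=3,suppress=True)
s=ctrl.get_state();print(s["position"],cv2.Rodrigues(s["tool_rot"])[0],s["joint_positions"])
E
```

```text
[ 0.466 -0.09   0.24 ] [[-0.859 -0.098  0.502]
 [-0.073  0.995  0.07 ]
 [-0.506  0.023 -0.862]] [ 0.286 -0.302 -0.023  2.269 -0.322  0.703  2.122]
```

Call:
play_rows:
  increments:
    - [[0.2, 0, 0.24, 0, 0, 0, 1], [0.4, 0, 0.48, 0, 0, 0, 1], [0.64, 0, 0.77, 0, 0, 0, 1], [0.64, 0, 0.77, 0, 0, 0, 1]]

```text
time: 8.5
position: [0.4426, -0.0891, 0.1342]
tool_rot: [-0.116, 2.626, 0.072]
ft_force: [-0.8, 0.1, -1.2]
grip_width: 1.0
grip_force: 0.0
```

```bash
python3 - <<'E'
from h import *
np.set_printoptions(precision=3,suppress=True)
s=ctrl.get_state();print(s["position"],cv2.Rodrigues(s["tool_rot"])[0],s["joint_positions"])
E
```

```text
[ 0.443 -0.089  0.134] [[-0.868 -0.096  0.487]
 [-0.069  0.995  0.073]
 [-0.492  0.03  -0.87 ]] [ 0.23  -0.195  0.041  2.424 -0.436  0.475  2.276]
```

```bash
cat >>h.py <<'E'
def Rt(yaw,tilt):
    z=np.array([np.cos(yaw)*np.sin(tilt),np.sin(yaw)*np.sin(tilt),-np.cos(tilt)]);y=np.array([-np.sin(yaw),np.cos(yaw),0]);return np.c_[np.cross(y,z),y,z]
def inc(pos,yaw,tilt):
    s=ctrl.get_state();R=cv2.Rodrigues(s["tool_rot"])[0]
    print("inc",np.round(R.T@(np.array(pos)-s["position"])/.1,3),np.round(cv2.Rodrigues(R.T@Rt(yaw,tilt))[0].ravel()/(np.pi/2),3))
    z=R[:,2];print("pos",np.round(s["position"],4),"yaw",round(np.arctan2(-R[0,1],R[1,1]),3),"tilt",np.round(np.degrees(np.arccos(-z[2])),1),"roll",round(R[2,1],3),"q",np.round(s["joint_positions"],3),"F",np.round(s["ft_force"],1),s["time"])
E
python3 -c "
from h import *
inc([.4725,-.0896,.090],.08,np.radians(38))"
```

```text
inc [-0.042 -0.046  0.529] [ 0.021 -0.095 -0.002]
pos [ 0.4426 -0.0891  0.1342] yaw 0.096 tilt 29.5 roll 0.03 q [ 0.23  -0.195  0.041  2.424 -0.436  0.475  2.276] F [-0.8  0.1 -1.2] 8.5
```

Call:
play_rows:
  increments:
    - [[-0.02, -0.02, 0.2, 0.01, -0.03, 0, 1], [-0.04, -0.04, 0.4, 0.02, -0.06, 0, 1], [-0.04, -0.05, 0.53, 0.02, -0.095, 0, 1], [-0.04, -0.05, 0.53, 0.02, -0.095, 0, 1]]

```text
time: 8.9
position: [0.4888, -0.0934, 0.11]
tool_rot: [-0.083, 2.491, 0.024]
ft_force: [-11.4, -0.0, 10.0]
grip_width: 1.002
grip_force: 6.3
```

```bash
python3 -c "
from h import *
inc([.4725,-.0896,.067],.08,np.radians(38))"
```

```text
inc [0.387 0.05  0.246] [-0.007 -0.009 -0.006]
pos [ 0.4888 -0.0934  0.11  ] yaw 0.066 tilt 37.2 roll -0.003 q [ 0.091 -0.078  0.153  2.446 -0.877  0.227  2.692] F [-11.4  -0.   10. ] 8.9
```

The wrist hit its joint limits and the fingertips touched the chest low down (11 N). I'll back off and use less tilt.

```bash
python3 -c "
from h import *
inc([.476,-.0895,.112],.08,np.radians(32))"
```

```text
inc [ 0.087  0.048 -0.091] [-0.006  0.058 -0.006]
pos [ 0.4888 -0.0934  0.11  ] yaw 0.066 tilt 37.2 roll -0.003 q [ 0.091 -0.078  0.153  2.446 -0.877  0.227  2.692] F [-11.4  -0.   10. ] 8.9
```

Call:
play_rows:
  increments:
    - [[0.04, 0.02, -0.05, 0, 0.03, 0, 1], [0.09, 0.05, -0.09, 0, 0.06, 0, 1], [0.09, 0.05, -0.09, 0, 0.06, 0, 1]]

```text
time: 9.2
position: [0.4782, -0.0848, 0.1134]
tool_rot: [-0.101, 2.582, 0.023]
ft_force: [0.7, -0.3, 1.1]
grip_width: 0.996
grip_force: 0.0
```

```bash
python3 - <<'E'
from h import *
inc([.478,-.0895,.08],.08,np.radians(33))
I=np.hstack([ctrl.get_image(n)[a:a+125,b:b+95,::-1] for n,a,b in(("side",150,235),("scene",165,225))]);cv2.imwrite("pics/s3.png",cv2.resize(I,None,fx=4,fy=4,interpolation=2))
E
```

```text
inc [ 0.182 -0.045  0.281] [-0.004 -0.012 -0.   ]
pos [ 0.4782 -0.0848  0.1134] yaw 0.077 tilt 32.0 roll -0.005 q [ 0.166 -0.095  0.044  2.411 -0.472  0.319  2.272] F [ 0.7 -0.3  1.1] 9.2
```

View pics/s3.png

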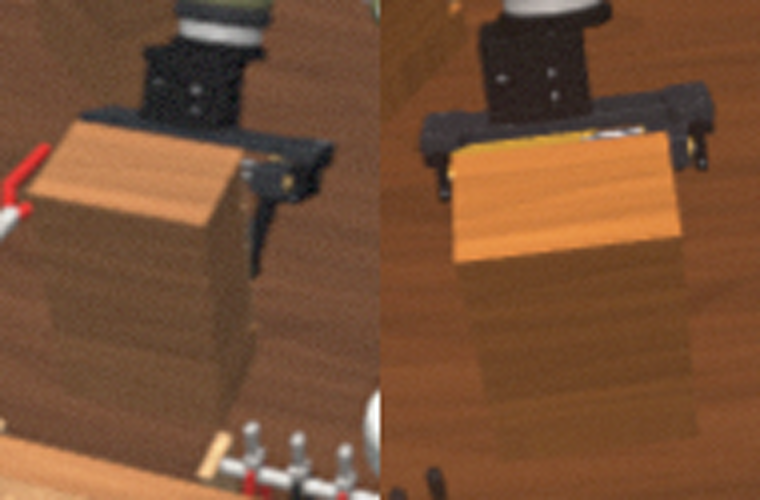

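The chest slid about 10 mm and is still upright: its back top corners moved from (244,228)/(300,221) to (244,230.5)/(300,224) in the scene view. Its new pose:

```bash
python3 - <<'E'
from h import *
P=plane("scene",[(243.5,230.2),(299.8,223.7)],.204);print(P.round(4),np.arctan2(-(P[1]-P[0])[0],(P[1]-P[0])[1]))
P=plane("side",[(234.7+28/4,149.7+193/4),(234.7+208/4,149.7+224/4)],.204);print(P.round(4),np.arctan2(-(P[1]-P[0])[0],(P[1]-P[0])[1]))
inc([.483,-.0855,.0715],.08,np.radians(34))
E
```

```text
[[ 0.6275 -0.1462  0.204 ]
 [ 0.6198 -0.0172  0.204 ]] 0.05895032012368661
[[ 0.6257 -0.1447  0.204 ]
 [ 0.6149 -0.0129  0.204 ]] 0.08152639220220062
inc [ 0.169 -0.008  0.376] [-0.003 -0.023 -0.001]
pos [ 0.4774 -0.085   0.1123] yaw 0.075 tilt 32.0 roll -0.003 q [ 0.165 -0.094  0.047  2.413 -0.479  0.317  2.278] F [-0.2  0.4 -0.1] 9.3
```

Call:
play_rows:
  increments:
    - [[0.06, 0, 0.12, 0, -0.01, 0, 1], [0.12, 0, 0.26, 0, -0.02, 0, 1], [0.17, 0, 0.37, 0, -0.02, 0, 1], [0.17, 0, 0.37, 0, -0.02, 0, 1]]

```text
time: 9.7
position: [0.4805, -0.0837, 0.0708]
tool_rot: [-0.092, 2.559, 0.025]
ft_force: [-1.0, -0.2, 0.8]
grip_width: 1.002
grip_force: 0.0
```

```bash
python3 -c "
from h import *
inc([.50,-.085,.0695],.07,np.radians(36))"
```

```text
inc [-0.154 -0.027  0.117] [-0.    -0.03   0.001]
pos [ 0.4805 -0.0837  0.0708] yaw 0.071 tilt 33.3 roll -0.001 q [ 0.121  0.006  0.09   2.448 -0.892  0.197  2.692] F [-1.  -0.2  0.8] 9.7
```

Call:
play_rows:
  increments:
    - [[-0.03, 0, 0.02, 0, 0, 0, 1], [-0.07, 0, 0.045, 0, 0, 0, 1], [-0.1, 0, 0.07, 0, -0.01, 0, 1], [-0.13, 0, 0.09, 0, -0.015, 0, 1], [-0.16, 0.005, 0.11, 0, -0.02, 0, 1], [-0.19, 0.01, 0.13, 0, -0.025, 0, 1], [-0.22, 0.015, 0.15, 0, -0.03, 0, 1], [-0.25, 0.02, 0.17, 0, -0.03, 0, 1]]

```text
time: 10.5
position: [0.5085, -0.0809, 0.07]
tool_rot: [-0.092, 2.513, 0.026]
ft_force: [-5.5, -1.1, -3.9]
grip_width: 1.002
grip_force: 2.6
```

```bash
cat >>h.py <<'E'
def look(name,x,y):
    # chest's top: orange-ish bright quad, found by thresholding near the expected place
    out=[]
    for n in("scene","side"):
        c,R,t=RT(n);I=ctrl.get_image(n);out.append(I)
    cv2.imwrite(f"pics/{name}_scene.png",out[0][:,:,::-1]);cv2.imwrite(f"pics/{name}_side.png",out[1][:,:,::-1])
    for n,I in zip(("scene","side"),out):
        c,R,t=RT(n);p=cv2.projectPoints(np.array([[x,y,.204]]),cv2.Rodrigues(R)[0],t,K(c),np.array(c["dist_coeffs"]))[0].ravel()
        u,v=p.round().astype(int)
        G=cv2.GaussianBlur(I,(3,3),0);m=np.zeros((402,642),np.uint8)
        cv2.floodFill(G.copy(),m,(int(u),int(v)),0,(9,9,9),(9,9,9),8|(255<<8)|cv2.FLOODFILL_MASK_ONLY)
        m=cv2.morphologyEx(m[1:-1,1:-1],cv2.MORPH_OPEN,np.ones((5,5)))
        C=max(cv2.findContours(m,0,2)[0],key=cv2.contourArea);q=cv2.approxPolyDP(C,4,True).reshape(-1,2)
        P=plane(n,q,.204);r=cv2.minAreaRect((plane(n,C.reshape(-1,2),.204)[:,:2]*1000).astype(np.float32))
        print(n,"px",q.tolist(),"xy",P[:,:2].round(4).tolist(),"rect",np.round(r[0],1),np.round(r[1],1),round(r[2],1))
E
python3 -c "
from h import *
inc([.50,-.085,.0695],.07,np.radians(36))
look('p1',.60,-.08)"
```

```text
inc [ 0.074 -0.035 -0.047] [-0.    -0.001  0.002]
pos [ 0.5085 -0.0809  0.07  ] yaw 0.072 tilt 35.9 roll -0.002 q [ 1.048  0.125 -0.858  2.389 -0.849  0.1    2.691] F [-5.5 -1.1 -3.9] 10.5
scene px [[12, 0], [50, 84], [76, 84], [74, 61], [53, 61], [43, 39], [54, 58], [74, 57], [92, 96], [82, 101], [87, 117], [100, 117], [102, 124], [90, 148], [59, 150], [37, 194], [0, 143], [0, 302], [20, 321], [18, 325], [0, 306], [0, 399], [309, 399], [543, 373], [547, 377], [529, 399], [557, 399], [589, 367], [622, 363], [630, 356], [595, 285], [580, 268], [587, 243], [593, 247], [590, 236], [574, 236], [557, 203], [549, 201], [560, 188], [583, 231], [639, 230], [639, 190], [608, 190], [569, 132], [554, 158], [539, 163], [544, 133], [521, 128], [520, 137], [529, 140], [502, 136], [508, 130], [501, 117], [525, 117], [526, 112], [497, 110], [478, 78], [540, 68], [583, 122], [583, 131], [611, 177], [639, 178], [639, 123], [606, 82], [588, 108], [603, 75], [639, 75], [639, 0], [534, 0], [517, 60], [531, 0], [344, 0], [342, 88], [323, 87], [321, 65], [308, 53], [302, 13], [306, 0], [238, 0], [241, 50],
[... 4002 characters left out ...]
-1.4029, 0.0084], [-0.8998, 0.0272], [-1.0243, -0.0081], [-1.0454, -0.0569], [-1.144, -0.0377], [-1.3777, -0.0785], [-1.3403, -0.2067], [-1.163, -0.1701], [-1.3369, -0.2184], [-1.3112, -0.3063], [-1.0473, -0.2345], [-1.043, -0.1869], [-0.8228, -0.1197], [-1.0058, -0.1888], [-1.013, -0.2252], [-0.8801, -0.2], [-0.9211, -0.2339], [-1.2974, -0.3533], [-1.2063, -0.6615], [-1.018, -0.5877], [-1.2027, -0.6734], [-0.9875, -1.387], [0.01, -0.638], [0.0222, -0.7365], [0.2875, -0.719], [-0.2498, -1.2695], [-0.4129, -1.3786], [-0.3602, -1.8054], [-0.2483, -1.6916], [-0.2867, -1.772], [-0.1841, -1.7934], [-0.0966, -1.6976], [-0.2326, -1.8885], [-0.2123, -1.901]] rect [ -43.8 -296.3] [2438.3 3847.5] 16.3
```

```bash
sed -i 's/0,(9,9,9),(9,9,9),8|(255<<8)|cv2.FLOODFILL_MASK_ONLY/0,(45,40,40),(45,40,40),4|(255<<8)|cv2.FLOODFILL_MASK_ONLY|cv2.FLOODFILL_FIXED_RANGE/; s/print(n,"px",q.tolist()/print(n,"px",q[:6].tolist()/; s/P\[:,:2\]/P[:6,:2]/' h.py
python3 -c "
from h import *
inc([.53,-.0775,.069],.065,np.radians(36))
look('p1b',.60,-.08)"
```

```text
inc [-0.157  0.017  0.133] [ 0.001 -0.     0.005]
pos [ 0.5097 -0.0806  0.0706] yaw 0.073 tilt 36.0 roll -0.003 q [ 1.039  0.125 -0.851  2.387 -0.85   0.1    2.69 ] F [-4.3 -0.4 -2.7] 10.6
scene px [[297, 204], [244, 210], [245, 236], [300, 230]] xy [[0.5573, -0.0212], [0.5648, -0.1476], [0.6449, -0.1421], [0.6387, -0.0175]] rect [601.7 -81.7] [ 85.2 128.4] 4.3
side px [[241, 203], [283, 210], [291, 192], [251, 185]] xy [[0.6454, -0.1362], [0.6342, -0.0153], [0.5571, -0.0251], [0.5653, -0.147]] rect [599.3 -81.1] [ 86.6 130.9] 4.4
```

The chest's top measures its full size, so it is upright. Its centre is (0.600, −0.0815) with yaw 0.075. I'll keep pushing with a little leftward drift.

Call:
play_rows:
  increments:
    - [[-0.04, 0.005, 0.03, 0, 0, 0, 1], [-0.08, 0.015, 0.06, 0, 0, 0, 1], [-0.12, 0.02, 0.09, 0, 0, 0, 1], [-0.16, 0.03, 0.12, 0, 0, 0, 1], [-0.21, 0.035, 0.15, 0, 0, 0, 1], [-0.25, 0.045, 0.18, 0, 0, 0, 1], [-0.29, 0.05, 0.21, 0, 0, 0, 1], [-0.33, 0.055, 0.24, 0, 0, 0, 1]]

```text
time: 11.5
position: [0.5502, -0.0703, 0.0705]
tool_rot: [-0.097, 2.513, 0.026]
ft_force: [-6.7, -1.1, -1.2]
grip_width: 1.002
grip_force: 3.5
```

```bash
python3 -c "
from h import *
inc([.58,-.0715,.069],.045,np.radians(36))
look('p2',.64,-.073)"
```

```text
inc [-0.231 -0.034  0.186] [ 0.01  -0.001  0.017]
pos [ 0.5502 -0.0703  0.0705] yaw 0.076 tilt 35.9 roll -0.004 q [ 0.556  0.157 -0.419  2.318 -0.821  0.098  2.605] F [-6.7 -1.1 -1.2] 11.5
scene px [[302, 216], [248, 222], [249, 250], [306, 243]] xy [[0.5967, -0.011], [0.6036, -0.1367], [0.6854, -0.1317], [0.6773, -0.0059]] rect [641.7 -71.1] [ 85.2 128.6] 4.0
side px [[238, 214], [281, 221], [288, 201], [247, 195]] xy [[0.6879, -0.1222], [0.6752, -0.0026], [0.5957, -0.0174], [0.6094, -0.1367]] rect [641.  -71.5] [ 86.3 131.5] 4.9
```

Call:
play_rows:
  increments:
    - [[-0.04, 0.005, 0.03, 0, 0, 0, 1], [-0.09, 0.015, 0.065, 0.003, 0, 0.004, 1], [-0.14, 0.025, 0.1, 0.005, 0, 0.008, 1], [-0.185, 0.035, 0.135, 0.007, 0, 0.012, 1], [-0.23, 0.045, 0.17, 0.009, 0, 0.015, 1], [-0.28, 0.05, 0.2, 0.011, 0, 0.018, 1], [-0.32, 0.06, 0.235, 0.012, 0, 0.02, 1], [-0.365, 0.065, 0.265, 0.013, 0, 0.022, 1]]

```text
time: 12.4
position: [0.5947, -0.0606, 0.0707]
tool_rot: [-0.045, 2.513, 0.015]
ft_force: [-6.5, -0.7, -0.2]
grip_width: 0.997
grip_force: 3.5
```

```bash
python3 -c "
from h import *
inc([.615,-.064,.0695],.03,np.radians(36))
look('p3',.685,-.065)"
```

```text
inc [-0.156 -0.042  0.128] [ 0.002 -0.     0.003]
pos [ 0.5947 -0.0606  0.0707] yaw 0.036 tilt 36.0 roll 0.0 q [ 0.127  0.207 -0.033  2.24  -0.79   0.1    2.468] F [-6.5 -0.7 -0.2] 12.4
scene px [[307, 233], [251, 237], [250, 266], [310, 260]] xy [[0.6489, -0.0022], [0.649, -0.1284], [0.7286, -0.1282], [0.7243, 0.0002]] rect [686.4 -64.7] [ 84.2 130. ] 2.1
side px [[231, 224], [275, 233], [284, 213], [242, 205]] xy [[0.728, -0.1207], [0.7205, 0.0012], [0.6443, -0.0079], [0.6519, -0.1296]] rect [685.7 -64.2] [ 86.1 130.8] 1.7
```

Call:
play_rows:
  increments:
    - [[-0.02, 0.005, 0.015, 0, 0, 0, 1], [-0.04, 0.01, 0.03, 0, 0, 0, 1], [-0.06, 0.015, 0.045, 0, 0, 0, 1], [-0.08, 0.02, 0.06, 0, 0, 0, 1], [-0.1, 0.02, 0.07, 0, 0, 0, 1], [-0.115, 0.025, 0.085, 0, 0, 0, 1], [-0.12, 0.025, 0.087, 0, 0, 0, 1]]

```text
time: 13.2
position: [0.6096, -0.0582, 0.071]
tool_rot: [-0.043, 2.513, 0.015]
ft_force: [-8.0, -0.8, -0.2]
grip_width: 0.999
grip_force: 3.7
```

Call:
play_rows:
  increments:
    - [[-0.008, 0, 0.006, 0, 0, 0, 1], [-0.016, 0, 0.012, 0, 0, 0, 1], [-0.016, 0, 0.012, 0, 0, 0, 1]]

```text
time: 13.5
position: [0.6115, -0.058, 0.071]
tool_rot: [-0.043, 2.513, 0.015]
ft_force: [-7.1, -1.4, 0.4]
grip_width: 0.995
grip_force: 3.4
```

```bash
python3 -c "
from h import *
inc([.615,-.064,.0695],.03,np.radians(36));print(ctrl.get_state()['torque'])
look('p4',.70,-.06)"
```

```text
inc [-0.018 -0.061  0.031] [ 0.002 -0.     0.002]
pos [ 0.6115 -0.058   0.071 ] yaw 0.035 tilt 36.0 roll 0.001 q [ 0.074  0.234  0.013  2.205 -0.763  0.107  2.427] F [-7.1 -1.4  0.4] 13.5
[-0.21332109  1.87316666 -0.1812813 ]
scene px [[308, 238], [251, 243], [251, 272], [311, 267]] xy [[0.6636, -0.0007], [0.6662, -0.1279], [0.7443, -0.1257], [0.7427, 0.0013]] rect [703.7 -62.6] [ 83.9 128.9] 1.9
side px [[228, 228], [273, 238], [283, 217], [241, 208]] xy [[0.7436, -0.1207], [0.7382, 0.004], [0.6595, -0.004], [0.6638, -0.1262]] rect [701.4 -62. ] [ 86.3 132.9] 0.7
```

Call:
play_rows:
  increments:
    - [[-0.008, 0, 0.006, 0, 0, 0, 1], [-0.016, 0, 0.012, 0, 0, 0, 1]]

```text
time: 13.8
position: [0.6132, -0.0579, 0.0708]
tool_rot: [-0.043, 2.513, 0.015]
ft_force: [-11.9, -1.5, 4.2]
grip_width: 0.998
grip_force: 6.0
```

Call:
play_rows:
  increments:
    - [[-0.008, 0, 0.006, 0, 0, 0, 1], [-0.008, 0, 0.006, 0, 0, 0, 1]]

```text
time: 14.0
position: [0.6135, -0.058, 0.0707]
tool_rot: [-0.043, 2.514, 0.016]
ft_force: [-16.3, -0.7, 7.1]
grip_width: 0.997
grip_force: 7.9
```

Call:
play_rows:
  increments:
    - [[-0.008, 0, 0.006, 0, 0, 0, 1], [-0.008, 0, 0.006, 0, 0, 0, 1]]

```text
time: 14.2
position: [0.6137, -0.058, 0.0705]
tool_rot: [-0.043, 2.515, 0.017]
ft_force: [-22.0, -1.5, 14.5]
grip_width: 1.003
grip_force: 11.3
```

Call:
play_rows:
  increments:
    - [[-0.008, 0, 0.006, 0, 0, 0, 1], [-0.008, 0, 0.006, 0, 0, 0, 1]]

```text
time: 14.4
position: [0.6139, -0.058, 0.0704]
tool_rot: [-0.043, 2.516, 0.017]
ft_force: [-29.8, -2.3, 19.6]
grip_width: 0.997
grip_force: 14.9
```

```bash
python3 - <<'E'
from h import *
inc([.615,-.064,.0695],.03,np.radians(36));print(ctrl.get_state()['torque'])
look('p5',.70,-.06)
a=cv2.imread("pics/p5_scene.png")[215:315,235:335];b=cv2.imread("pics/p5_side.png")[195:295,215:315]
cv2.imwrite("pics/p5c.png",cv2.resize(np.hstack([a,b]),None,fx=4,fy=4,interpolation=2))
E
```

```text
inc [-0.002 -0.06   0.013] [ 0.003 -0.002  0.002]
pos [ 0.6139 -0.058   0.0704] yaw 0.035 tilt 35.8 roll 0.002 q [ 0.065  0.239  0.024  2.198 -0.757  0.113  2.42 ] F [-29.8  -2.3  19.6] 14.4
[-0.25396964  3.27851868 -0.10106038]
scene px [[308, 238], [252, 243], [251, 273], [312, 267]] xy [[0.6636, -0.0007], [0.6664, -0.1257], [0.7468, -0.1256], [0.7429, 0.0034]] rect [705.3 -61.8] [ 84.3 130.2] 1.9
side px [[227, 229], [273, 238], [283, 217], [240, 208]] xy [[0.7477, -0.1212], [0.7382, 0.004], [0.6595, -0.004], [0.6647, -0.1288]] rect [701.9 -63. ] [ 87.4 133.5] 2.0
```

View pics/p5c.png

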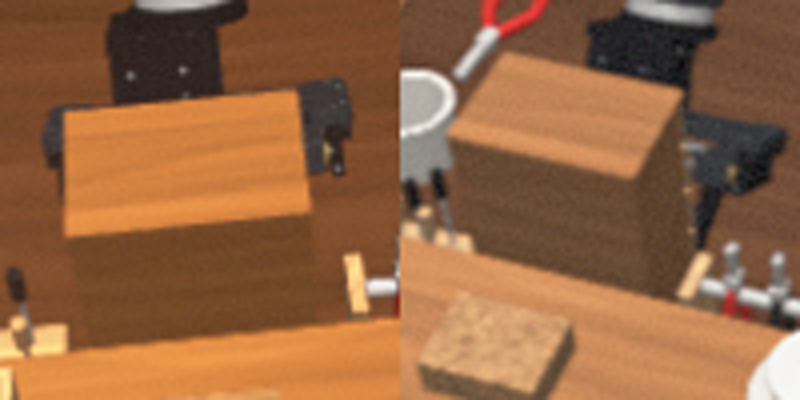

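The chest sits in the middle of the gap against the board. The load on the two fingers is even (small Mz), so it is square. Now I'll retreat gently.

Call:
play_rows:
  increments:
    - [[0.02, 0, -0.015, 0, 0, 0, 1], [0.04, 0, -0.03, 0, 0, 0, 1], [0.08, 0, -0.06, 0, 0, 0, 1], [0.2, 0, -0.145, 0, 0, 0, 1], [0.32, 0, -0.23, 0, 0, 0, 1], [0.44, 0, -0.32, 0, 0, 0, 1], [0.44, 0, -0.32, 0, 0, 0, 1], [0.44, 0, -0.32, 0, 0, 0, 1]]

```text
time: 15.3
position: [0.5642, -0.06, 0.0724]
tool_rot: [-0.042, 2.509, 0.013]
ft_force: [1.1, -0.5, 0.3]
grip_width: 0.998
grip_force: 0.0
```

```bash
python3 - <<'E'
from h import *
inc([.615,-.064,.0695],.03,np.radians(36))
look('p6',.70,-.06)
a=cv2.imread("pics/p6_scene.png")[195:315,235:335];b=cv2.imread("pics/p6_side.png")[185:305,215:315]
cv2.imwrite("pics/p6c.png",cv2.resize(np.hstack([a,b]),None,fx=4,fy=4,interpolation=2))
E
```

```text
inc [-0.391 -0.058  0.323] [0.001 0.002 0.002]
pos [ 0.5642 -0.06    0.0724] yaw 0.034 tilt 36.2 roll -0.0 q [ 0.097  0.148  0.004  2.311 -0.975  0.096  2.652] F [ 1.1 -0.5  0.3] 15.3
scene px [[308, 238], [252, 243], [251, 273], [312, 267]] xy [[0.6636, -0.0007], [0.6664, -0.1257], [0.7468, -0.1256], [0.7429, 0.0034]] rect [705.2 -61.8] [ 84.5 130.4] 1.9
side px [[228, 229], [273, 238], [284, 216], [240, 208]] xy [[0.7468, -0.1188], [0.7382, 0.004], [0.6551, -0.0031], [0.6647, -0.1288]] rect [699.6 -62.5] [ 92.2 133.4] 2.0
```

View pics/p6c.png

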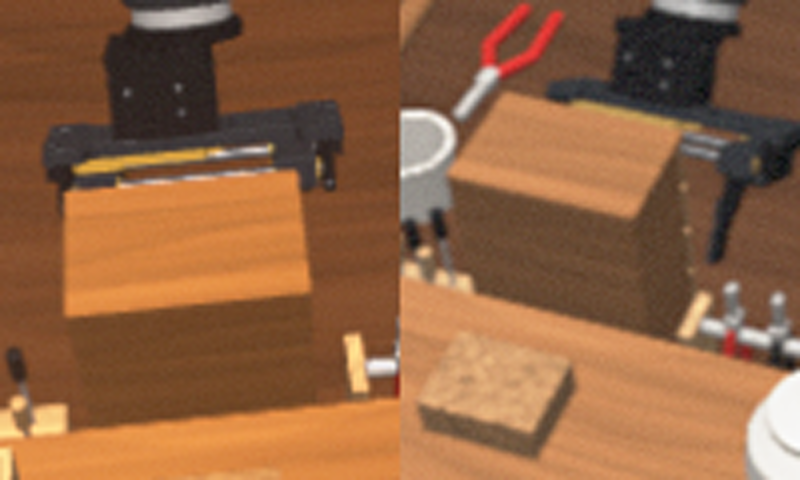

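The chest is unmoved after release, with the knobs in line and the gripper clear, so I'm handing in.

```bash
python3 -c "
from bench import ctrl
print(ctrl.close_job())"
```

```text
the job is handed in; nothing more can be done
None
```

The job is handed in, with no verdict returned: the drawer is shut (judged by contact force) and the chest stands upright, square and flush against the shelf board in mid-gap. Robot time was about 15 s. On the way the fingertips bumped the chest low down, sliding it about 10 mm, and some joint readings sat at or up to 0.002 rad past their range limits.

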